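# Seal the big biscuit tub

## Task

The big tub of biscuits on the bakery counter is full, but the corners of its gasketed lid still stand proud: press the lid's edge down at all four corners, one after the other, until the lid is fully seated and flush all round. Do not touch the smaller tub; it is still being filled, so its lid stays popped.

Things in the scene. Friction and masses are not known exactly. Their poses are not given: they have to be found in the camera images.
- big_tub: The larger of two clear biscuit tubs with flat grey lids on a black gasket, standing firm: lid 180 mm (its x) by 150 mm (y), top of the seated lid 96 mm above the counter. Origin: centre of its underside; z up; x points away from the robot within 35 deg. The lid's middle is seated; its four corners, 55 mm square plates, are bent up about their inner corners. Push at (+-72, +-57) mm from the axis.
- small_tub: The smaller tub of the same make, to be left alone: lid 130 mm (x) by 110 mm (y), seated lid top 76 mm above the counter, its lid corners also stand up by up to 13 mm. Origin: centre of its underside; z up. The two tubs stand left and right of each other in either order, about 300 to 460 mm apart.
- far_left (a joint): Lift of the big tub's lid corner on its (+x, +y) side, rad: 0 = seated, level with the lid's middle; 0.12 to 0.22 at the start (outer tip, 78 mm from the bend line, 9 to 17 mm up). Goes down under about 8 N at the push point (5 N at the outer tip, 10 N at the plate's middle), stays where pushed, does not spring back, stops hard when seated.
- far_right (a joint): Lift of the big tub's lid corner on its (+x, -y) side, rad: 0 = seated, level with the lid's middle; 0.12 to 0.22 at the start (outer tip, 78 mm from the bend line, 9 to 17 mm up). Goes down under about 8 N at the push point (5 N at the outer tip, 10 N at the plate's middle), stays where pushed, does not spring back, stops hard when seated.
- near_left (a joint): Lift of the big tub's lid corner on its (-x, +y) side, rad: 0 = seated, level with the lid's middle; 0.12 to 0.22 at the start (outer tip, 78 mm from the bend line, 9 to 17 mm up). Goes down under about 8 N at the push point (5 N at the outer tip, 10 N at the plate's middle), stays where pushed, does not spring back, stops hard when seated.
- near_right (a joint): Lift of the big tub's lid corner on its (-x, -y) side, rad: 0 = seated, level with the lid's middle; 0.12 to 0.22 at the start (outer tip, 78 mm from the bend line, 9 to 17 mm up). Goes down under about 8 N at the push point (5 N at the outer tip, 10 N at the plate's middle), stays where pushed, does not spring back, stops hard when seated.

How it is judged:
By the outcome, as a careful person would: the job done as asked, in the order asked, and still so for the second after the job is handed in, with the robot touching nothing.
It also fails if it takes over 48 s, if anything falls off the work surface, if the arm or the gripper's body presses on something with over 40 N, if the wrist force passes 120 N, or if a joint passes its speed limit or range.

## Robot

A 6-joint arm with a two-finger parallel gripper is mounted at the origin on the work surface. World frame = base frame: x ahead of the robot, y to its left, z up, the work surface at z = 0. Lengths are in m, angles in rad, forces in N, time in s.
With the tool pointing down it reaches from about 0.25 to 0.775 m from the base axis. Payload 4 kg.
Tool frame: the origin (TCP) lies at the very end of the fingers, on their centre line; the grasp point (between the pads) lies r.grip_point_offset behind it (r.grip_point_offset is the distance from the TCP to the grasp point, in m); z points along the fingers, y is the line along which they close (so a half turn about z gives the same grasp; the last joint's range is limited). The gripper opens to 85 mm and grips with 20 to 120 N. Pads are 22 mm wide; open, the fingers measure 114 mm over their backs; the gripper's body (76 mm by 85 mm) begins 54 mm behind the grasp point. The pads swing forward as they close: fully open they stand 13 mm farther back than shut.
Start: joints at [1.029, 0.087, 1.371, -0, 1.684, -0.103], TCP at [0.234, 0.498, 0.231] pointing down, gripper open.
Joint ranges: [-3.1, 3.1], [-0.76, 2.03], [0.27, 2.55], [-1.08, 4.22], [0.17, 2.65], [-2.57, 2.57]. Speed limits (rad/s): [2.79, 2.79, 3.14, 3.14, 3.14, 3.14].

## Interface

Orientations are given as a rotation vector (axis times angle).
In Python, from workcell import r, viewer gives the robot as it stands. The module is installed in compiled form; this text tells all that it offers.
- The arm moves only by the tool step_arm, never from a script. Its argument "steps" is a list of rows, each a list of 3 entries, a list of its own where there are three numbers: the opening, from 0 (shut) to 1 (fully open), then the shift along the world's x, y, z each as a share of 40 mm, from -1 to 1, then the turn, a rotation vector about the world's x, y, z each as a share of 4 degrees, from -1 to 1. A call has 1 to 20 rows; each row shifts and turns the commanded pose from where the row before left it; what a row does not reach is not made up. A row lasts 1/10 s, in which the tool goes at most 50 mm and 8.59 degrees, less where a joint would pass 70% of its speed; a pose out of reach is approached as far as the arm can. A call with a number of a shift or a turn outside -1 to 1 is refused whole. A call with a gripper value outside its range is refused whole. The fingers move at their own pace and stop on an object; "grip_force" is the grip in N (left out, the last holds). Time passes only in rows, so rows that do not move let the fingers close. It gives the time, the measured TCP pose, the force, the opening and the grip force at its end, in the units of the state.
- r.get_obs(): the state, without advancing time (a new reading comes with each control period).
- viewer.get_image(name): name is "scene" or "top"; returns (picture, depth): 400x640x3 uint8, red, green, blue; 400x640 float32, m along the optical axis (not along the pixel's ray), 0 where there is no reading.
- viewer.camera_model(name): a dict with "mtx" (3x3 intrinsics, pixels), "position" and "orientation" of the camera in the world. Camera axes: x right, y down, z forward; pixel columns grow to the right and rows downward; lengths in m; the calibration is good to about 2 mm. A picture is of the moment at which its call begins. camera_model takes no time and is no camera call.
- r.hand_in(): hands the job in; it is judged then, once.
The state is a dict: "time_s": time; "q": joint angles; "joint_vel": joint speeds; "effort": joint torques, N m; "tcp_pos": TCP position; "tool_rot": TCP orientation; "ft_force": force on the tool from outside, world axes, zero at the start; "wrist_torque": the same for the moment, N m; "gripper_width": opening from 0.0 (shut) to 1.0 (fully open); "grip_force": force on a finger pad.
Only numpy, scipy, OpenCV 4.12 (cv2) and the standard library are available. Lean on these libraries where they do the work, as an engineer would, in place of code of your own. Each camera call takes 0.05 s, during which the arm holds its last target. There are 200 camera calls.

## Working session

There is one attempt and no reset: what is moved stays moved. The work goes in short steps, Python scripts to look and compute and a tool call to move; the robot and the scene stay as the last step left them, time stands still between calls to the robot, and variables do not carry over. Pictures are saved under pics/ and viewed, at most 10 in all, crops included, and the job is handed in when it is done.

Besides the shell and the picture viewer there is one more tool, called after "Call:" as name([rows], argument=value, ...), one row to a line, values as JSON. step_arm: Moves the arm, as the interface text tells. Its arguments: {"type":"object","properties":{"steps":{"type":"array","items":{"type":"array"}},"grip_force":{"type":"number"}},"required":["steps"]}

```bash
mkdir -p pics; cat > h.py <<'E'
import numpy as np, cv2
from scipy.spatial.transform import Rotation as R
from workcell import r, viewer
def cam(n):
    m=viewer.camera_model(n); o=np.array(m["orientation"],float)
    M=o if o.shape==(3,3) else (R.from_rotvec(o).as_matrix() if o.size==3 else R.from_quat(o).as_matrix())
    return np.array(m["mtx"]),np.array(m["position"]),M
def cloud(n,d):
    K,p,M=cam(n); v,u=np.mgrid[:d.shape[0],:d.shape[1]]
    c=np.stack([(u-K[0,2])/K[0,0]*d,(v-K[1,2])/K[1,1]*d,d],-1)
    return c@M.T+p
E
python3 - <<'E'
from h import *
for n in("top","scene"):
    im,d=viewer.get_image(n); np.savez(f"{n}0.npz",im=im,d=d)
    cv2.imwrite(f"pics/{n}0.png",im[...,::-1]); print(n,viewer.camera_model(n))
P=cloud("top",np.load("top0.npz")["d"]); z=P[...,2]
print(np.histogram(z,bins=np.arange(-.01,.3,.01)))
print(r.get_obs())
E
```

```text
top {'mtx': array([[370.14628925,   0.        , 321.79959917],
       [  0.        , 370.14628925, 194.49127056],
       [  0.        ,   0.        ,   1.        ]]), 'position': array([ 0.4000718 , -0.03146862,  0.70949967]), 'orientation': array([-2.27487227,  1.91901454, -0.19607504])}
scene {'mtx': array([[451.07233612,   0.        , 313.59188575],
       [  0.        , 451.07233612, 196.64364676],
       [  0.        ,   0.        ,   1.        ]]), 'position': array([0.97093875, 0.4125291 , 0.67541138]), 'orientation': array([-1.08831721, -2.40745753,  1.02510408])}
(array([124937,  54981,   9421,   4259,   3328,   4831,   4615,   5782,
         5601,   4487,  12391,   8186,    363,    489,    275,    128,
           69,     77,     53,    115,     19,      0,      0,      0,
            0,      0,      0,      0,      0,      0]), array([-0.01,  0.  ,  0.01,  0.02,  0.03,  0.04,  0.05,  0.06,  0.07,
        0.08,  0.09,  0.1 ,  0.11,  0.12,  0.13,  0.14,  0.15,  0.16,
        0.17,  0.18,  0.19,  0.2 ,  0.21,  0.22,  0.23,  0.24,  0.25,
        0.26,  0.27,  0.28,  0.29]))
{'time_s': 0.1, 'q': array([ 1.02890719e+00,  8.78898996e-02,  1.37214135e+00, -2.56261102e-05,
        1.68362302e+00, -1.03086138e-01]), 'joint_vel': array([ 0.00035123, -0.00039197, -0.00460412,  0.00077755,  0.0001114 ,
        0.00073484]), 'effort': array([ 1.76235299e-03, -3.53012609e+01, -3.14219320e+01, -2.00691575e-04,
        8.00440757e-03,  1.60319570e-05]), 'tcp_pos': array([0.23343318, 0.49748836, 0.23023199]), 'tool_rot': array([-0.68362063, -3.06566544,  0.0030835 ]), 'ft_force': array([0.36070325, 0.76576166, 0.66878499]), 'wrist_torque': array([-0.04849649, -0.02553952,  0.00591403]), 'grip_force': 0.0, 'gripper_width': 1.003674733172526}
```

View pics/top0.png

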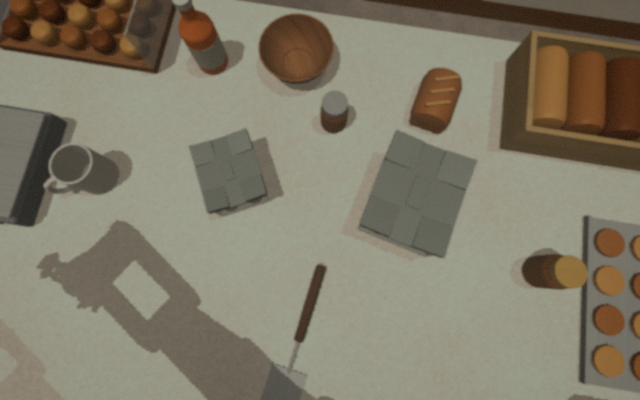

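View pics/scene0.png

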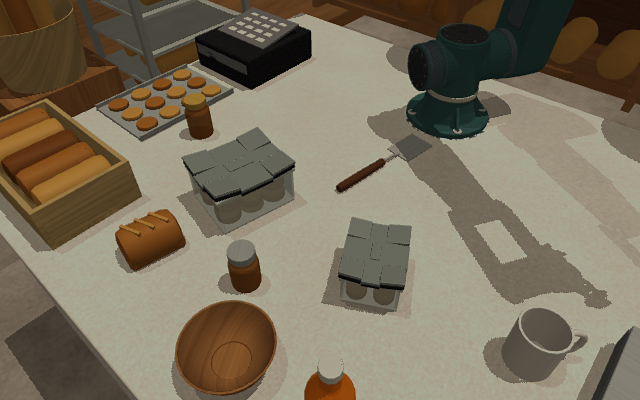

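The top view shows the big tub's lid at about (418,194) px and the small tub's at (228,170). The loaf (436,100) and bottle (335,110) lie beyond the big tub. In both views the big lid's corners visibly stand up.

```bash
cat > m.py <<'E'
from h import *
def lid(n,d,im,box,zr):
    P=cloud(n,d); u0,v0,u1,v1=box
    hsv=cv2.cvtColor(im,cv2.COLOR_RGB2HSV)
    m=np.zeros(d.shape,np.uint8); m[v0:v1,u0:u1]=1
    m&=((P[...,2]>zr[0])&(P[...,2]<zr[1])&(d>0)&(hsv[...,1]<70)).astype(np.uint8)
    k,l,s,_=cv2.connectedComponentsWithStats(m); m=l==1+np.argmax(s[1:,4])
    Q=P[m]; (c,wh,a)=cv2.minAreaRect((Q[:,:2]*1000).astype(np.float32))
    return Q,np.array(c),wh,a
def corners(Q,c,th):
    L=(Q[:,:2]*1000-c)@np.array([[np.cos(th),-np.sin(th)],[np.sin(th),np.cos(th)]])
    z=Q[:,2]*1000
    mid=z[(abs(L[:,0])<30)&(abs(L[:,1])<15)]; print("mid z",np.median(mid),mid.std(),len(mid))
    out={}
    for nm,sx,sy in(("far_left",1,1),("far_right",1,-1),("near_left",-1,1),("near_right",-1,-1)):
        s=(L[:,0]*sx>38)&(L[:,1]*sy>23)
        e=((L[s,0]*sx-35)+(L[s,1]*sy-20))/2**.5
        b=np.polyfit(e,z[s]-np.median(mid),1)
        w=c+np.array([[np.cos(th),-np.sin(th)],[np.sin(th),np.cos(th)]])@np.array([72*sx,57*sy])
        print(nm,"push xy",w.round(1),"slope,off",b.round(3),"max",np.percentile(z[s],98).round(1))
E
python3 - <<'E'
from m import *
f=np.load("top0.npz")
for box,zr in (((350,120,485,265),(.086,.125)),((180,120,275,220),(.066,.105))):
    Q,c,wh,a=lid("top",f["d"],f["im"],box,zr); print(c,wh,a,len(Q))
    if box[0]==350:
        th=np.radians(a if wh[0]>wh[1] else a-90); print("th",th); corners(Q,c,th)
f=np.load("scene0.npz"); Q,c,wh,a=lid("scene",f["d"],f["im"],(175,120,300,215),(.086,.125)); print("scene",c,wh,a,len(Q))
print(R.from_rotvec(r.get_obs()["tool_rot"]).as_matrix().round(2))
E
```

```text
[ 557.36901855 -167.49995422] (150.27049255371094, 180.55555725097656) 77.47966766357422 9191
th -0.21852102271454424
mid z 96.50961837271687 1.3505512850363877 607
far_left push xy [ 640.  -127.5] slope,off [ 0.198 -1.007] max 109.4
far_right push xy [ 615.3 -238.8] slope,off [ 0.182 -1.472] max 107.8
near_left push xy [499.4 -96.2] slope,off [ 0.126 -0.729] max 106.0
near_right push xy [ 474.7 -207.5] slope,off [ 0.132 -0.949] max 106.2
[545.61993408 164.69241333] (130.4501190185547, 110.27165222167969) 28.24692726135254 4401
scene [ 558.5557251  -167.71270752] (153.70555114746094, 180.3805694580078) 77.95760345458984 4707
[[-0.91  0.42 -0.  ]
 [ 0.42  0.91 -0.  ]
 [ 0.   -0.   -1.  ]]
```

Call:
step_arm([
  [0,[0.39,-0.873,0],[0,0,0]],
  [0,[0.39,-0.873,0],[0,0,0]],
  [0,[0.39,-0.873,0],[0,0,0]],
  [0,[0.39,-0.873,0],[0,0,0]],
  [0,[0.39,-0.873,0],[0,0,0]],
  [0,[0.39,-0.873,0],[0,0,0]],
  [0,[0.39,-0.873,0],[0,0,0]],
  [0,[0.39,-0.873,0],[0,0,0]],
  [0,[0.39,-0.873,0],[0,0,0]],
  [0,[0.39,-0.873,0],[0,0,0]],
  [0,[0.39,-0.873,0],[0,0,0]],
  [0,[0.39,-0.873,0],[0,0,0]],
  [0,[0.39,-0.873,0],[0,0,0]],
  [0,[0.39,-0.873,0],[0,0,0]],
  [0,[0.39,-0.873,0],[0,0,0]],
  [0,[0.39,-0.873,0],[0,0,0]],
  [0,[0.39,-0.873,0],[0,0,0]],
  [0,[0,0,0],[0,0,0]],
  [0,[0,0,0],[0,0,0]],
])

```text
time_s: 2.0
tcp_pos: [0.4986, -0.0961, 0.2304]
tool_rot: [-0.686, -3.063, -0.001]
ft_force: [1.0, 1.0, 0.2]
gripper_width: -0.0
grip_force: 0.0
```

Call:
step_arm([
  [0,[0,0,-0.575],[0,0,0]],
  [0,[0,0,-0.575],[0,0,0]],
  [0,[0,0,-0.575],[0,0,0]],
  [0,[0,0,-0.575],[0,0,0]],
  [0,[0,0,-0.575],[0,0,0]],
  [0,[0,0,0],[0,0,0]],
  [0,[0,0,-0.075],[0,0,0]],
  [0,[0,0,-0.075],[0,0,0]],
  [0,[0,0,-0.075],[0,0,0]],
  [0,[0,0,-0.075],[0,0,0]],
  [0,[0,0,-0.075],[0,0,0]],
  [0,[0,0,-0.05],[0,0,0]],
  [0,[0,0,0],[0,0,0]],
])

```text
time_s: 3.3
tcp_pos: [0.4991, -0.0951, 0.1006]
tool_rot: [0.683, 3.066, 0.003]
ft_force: [-2.8, 1.9, 5.0]
gripper_width: 0.001
grip_force: 2.3
```

Call:
step_arm([
  [0,[0,0,-0.05],[0,0,0]],
  [0,[0,0,-0.05],[0,0,0]],
  [0,[0,0,0],[0,0,0]],
  [0,[0,0,0],[0,0,0]],
])

```text
time_s: 3.7
tcp_pos: [0.4988, -0.0946, 0.0966]
tool_rot: [-0.683, -3.066, -0.004]
ft_force: [-2.2, 4.3, 5.4]
gripper_width: 0.0
grip_force: 2.8
```

Call:
step_arm([
  [0,[0,0,-0.05],[0,0,0]],
  [0,[0,0,-0.05],[0,0,0]],
  [0,[0,0,0],[0,0,0]],
  [0,[0,0,0],[0,0,0]],
])

```text
time_s: 4.1
tcp_pos: [0.499, -0.0946, 0.0954]
tool_rot: [0.683, 3.066, 0.004]
ft_force: [-7.0, 5.1, 17.5]
gripper_width: 0.005
grip_force: 8.7
```

Call:
step_arm([
  [0,[0,0,-0.05],[0,0,0]],
  [0,[0,0,0],[0,0,0]],
  [0,[0,0,0],[0,0,0]],
  [0,[0,0,0.54],[0,0,0]],
  [0,[0,0,0.54],[0,0,0]],
  [0,[0,0,0],[0,0,0]],
  [0,[0.703,-0.157,0],[0,0,0]],
  [0,[0.703,-0.157,0],[0,0,0]],
  [0,[0.703,-0.157,0],[0,0,0]],
  [0,[0.703,-0.157,0],[0,0,0]],
  [0,[0.703,-0.157,0],[0,0,0]],
  [0,[0,0,0],[0,0,0]],
  [0,[0,0,0],[0,0,0]],
])

```text
time_s: 5.4
tcp_pos: [0.6389, -0.1271, 0.1303]
tool_rot: [-0.683, -3.063, -0.0]
ft_force: [-0.2, -0.4, -0.3]
gripper_width: -0.0
grip_force: 0.0
```

Call:
step_arm([
  [0,[0,0,-0.19],[0,0,0]],
  [0,[0,0,-0.19],[0,0,0]],
  [0,[0,0,-0.075],[0,0,0]],
  [0,[0,0,-0.075],[0,0,0]],
  [0,[0,0,-0.075],[0,0,0]],
  [0,[0,0,-0.075],[0,0,0]],
  [0,[0,0,-0.075],[0,0,0]],
  [0,[0,0,-0.075],[0,0,0]],
  [0,[0,0,-0.05],[0,0,0]],
  [0,[0,0,-0.05],[0,0,0]],
  [0,[0,0,0],[0,0,0]],
  [0,[0,0,0],[0,0,0]],
])

```text
time_s: 6.6
tcp_pos: [0.6412, -0.1259, 0.098]
tool_rot: [0.681, 3.062, 0.004]
ft_force: [0.5, 2.9, 5.3]
gripper_width: -0.002
grip_force: 2.7
```

Call:
step_arm([
  [0,[0,0,-0.05],[0,0,0]],
  [0,[0,0,-0.05],[0,0,0]],
  [0,[0,0,0],[0,0,0]],
  [0,[0,0,0],[0,0,0]],
])

```text
time_s: 7.0
tcp_pos: [0.6415, -0.1259, 0.0958]
tool_rot: [0.681, 3.06, 0.004]
ft_force: [-0.9, 3.9, 11.2]
gripper_width: 0.002
grip_force: 5.3
```

Call:
step_arm([
  [0,[0,0,-0.03],[0,0,0]],
  [0,[0,0,-0.03],[0,0,0]],
  [0,[0,0,0],[0,0,0]],
  [0,[0,0,0],[0,0,0]],
])

```text
time_s: 7.4
tcp_pos: [0.6416, -0.1259, 0.0956]
tool_rot: [0.681, 3.059, 0.004]
ft_force: [-4.5, 5.4, 17.1]
gripper_width: 0.005
grip_force: 8.5
```

Call:
step_arm([
  [0,[0,0,0.54],[0,0,0]],
  [0,[0,0,0.54],[0,0,0]],
  [0,[0,0,0],[0,0,0]],
  [0,[-0.155,-0.7,0],[0,0,0]],
  [0,[-0.155,-0.7,0],[0,0,0]],
  [0,[-0.155,-0.7,0],[0,0,0]],
  [0,[-0.155,-0.7,0],[0,0,0]],
  [0,[0,0,0],[0,0,0]],
  [0,[0,0,0],[0,0,0]],
])

```text
time_s: 8.3
tcp_pos: [0.6141, -0.2393, 0.1307]
tool_rot: [-0.686, -3.064, -0.002]
ft_force: [-0.2, -0.3, -0.4]
gripper_width: 0.002
grip_force: 0.0
```

Seated hard stop again. Same descent, to a command of about 0.090.

Call:
step_arm([
  [0,[0,0,-0.19],[0,0,0]],
  [0,[0,0,-0.19],[0,0,0]],
  [0,[0,0,-0.075],[0,0,0]],
  [0,[0,0,-0.075],[0,0,0]],
  [0,[0,0,-0.075],[0,0,0]],
  [0,[0,0,-0.075],[0,0,0]],
  [0,[0,0,-0.075],[0,0,0]],
  [0,[0,0,-0.075],[0,0,0]],
  [0,[0,0,-0.05],[0,0,0]],
  [0,[0,0,-0.05],[0,0,0]],
  [0,[0,0,-0.05],[0,0,0]],
  [0,[0,0,-0.05],[0,0,0]],
  [0,[0,0,-0.03],[0,0,0]],
  [0,[0,0,-0.03],[0,0,0]],
  [0,[0,0,0],[0,0,0]],
  [0,[0,0,0],[0,0,0]],
])

```text
time_s: 9.9
tcp_pos: [0.6162, -0.2405, 0.0956]
tool_rot: [0.682, 3.059, -0.005]
ft_force: [-5.7, 1.2, 17.9]
gripper_width: 0.002
grip_force: 8.8
```

Call:
step_arm([
  [0,[0,0,-0.03],[0,0,0]],
  [0,[0,0,0],[0,0,0]],
  [0,[0,0,0],[0,0,0]],
])

```text
time_s: 10.2
tcp_pos: [0.6163, -0.2405, 0.0954]
tool_rot: [0.682, 3.058, -0.005]
ft_force: [-7.1, 2.2, 21.2]
gripper_width: 0.001
grip_force: 10.4
```

Call:
step_arm([
  [0,[0,0,0.54],[0,0,0]],
  [0,[0,0,0.54],[0,0,0]],
  [0,[0,0,0],[0,0,0]],
  [0,[-0.7,0.157,0],[0,0,0]],
  [0,[-0.7,0.157,0],[0,0,0]],
  [0,[-0.7,0.157,0],[0,0,0]],
  [0,[-0.7,0.157,0],[0,0,0]],
  [0,[-0.7,0.157,0],[0,0,0]],
  [0,[0,0,0],[0,0,0]],
  [0,[0,0,0],[0,0,0]],
])

```text
time_s: 11.2
tcp_pos: [0.4743, -0.2076, 0.1298]
tool_rot: [-0.684, -3.066, -0.0]
ft_force: [0.5, -0.3, 0.5]
gripper_width: -0.002
grip_force: 0.0
```

Call:
step_arm([
  [0,[0,0,-0.19],[0,0,0]],
  [0,[0,0,-0.19],[0,0,0]],
  [0,[0,0,-0.075],[0,0,0]],
  [0,[0,0,-0.075],[0,0,0]],
  [0,[0,0,-0.075],[0,0,0]],
  [0,[0,0,-0.075],[0,0,0]],
  [0,[0,0,-0.075],[0,0,0]],
  [0,[0,0,-0.075],[0,0,0]],
  [0,[0,0,-0.05],[0,0,0]],
  [0,[0,0,-0.05],[0,0,0]],
  [0,[0,0,-0.05],[0,0,0]],
  [0,[0,0,-0.05],[0,0,0]],
  [0,[0,0,-0.03],[0,0,0]],
  [0,[0,0,-0.03],[0,0,0]],
  [0,[0,0,0],[0,0,0]],
  [0,[0,0,0],[0,0,0]],
])

```text
time_s: 12.8
tcp_pos: [0.4739, -0.209, 0.0949]
tool_rot: [0.683, 3.065, -0.006]
ft_force: [-16.2, 4.3, 33.0]
gripper_width: -0.002
grip_force: 16.5
```

Call:
step_arm([
  [0,[0,0,0.7],[0,0,0]],
  [0,[0,0,0.9],[0,0,0]],
  [0,[0,0,0.9],[0,0,0]],
  [0,[-0.6,0,0.9],[0,0,0]],
  [0,[-0.9,0,0.3],[0,0,0]],
  [0,[-0.9,0,0],[0,0,0]],
  [0,[-0.9,0,0],[0,0,0]],
  [0,[0,0,0],[0,0,0]],
  [0,[0,0,0],[0,0,0]],
])

```text
time_s: 13.7
tcp_pos: [0.3427, -0.2079, 0.2354]
tool_rot: [0.685, 3.064, -0.001]
ft_force: [0.4, 0.2, -0.1]
gripper_width: 0.001
grip_force: 0.0
```

```bash
python3 - <<'E'
from m import *
im,d=viewer.get_image("top"); si,sd=viewer.get_image("scene")
Q,c,wh,a=lid("top",d,im,(350,120,485,265),(.086,.125)); print(c,wh,a)
corners(Q,c,np.radians(a if wh[0]>wh[1] else a-90))
Q,c2,wh,a=lid("top",d,im,(180,120,275,220),(.066,.105)); print("small",c2,wh,a)
x=cv2.resize(si[110:320,160:430],None,fx=2.9,fy=2.8); cv2.imwrite("pics/s1.png",x[...,::-1]); print(r.get_obs()["ft_force"])
E
```

```text
[ 557.17028809 -167.3968811 ] (150.6693115234375, 180.6585235595703) 77.04157257080078
mid z 96.598749435634 1.350993706845718 610
far_left push xy [ 640.1 -128. ] slope,off [-0.011 -1.379] max 96.9
far_right push xy [ 614.6 -239.1] slope,off [-0.003 -1.822] max 96.7
near_left push xy [499.8 -95.7] slope,off [-0.008 -1.453] max 97.0
near_right push xy [ 474.2 -206.8] slope,off [-0.009 -1.654] max 96.8
small [545.95336914 165.15063477] (131.5455322265625, 110.46469116210938) 28.274202346801758
[ 0.71507677  0.06555073 -0.53379748]
```

View pics/s1.png

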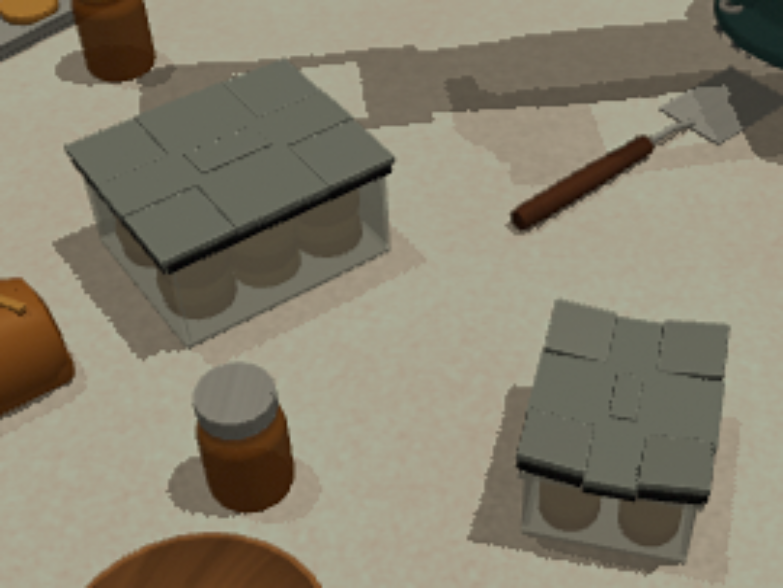

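The big lid (crop corners near (68,150), (168,268), (392,160), (285,62)) is flat all round, with slopes of about 0. The small tub at (625,400) is unmoved and its lid corners are still up.

```bash
python3 -c "
from workcell import r
print(r.hand_in())"
```

```text
the job is handed in; nothing more can be done
None
```

All four corners of the big tub's lid are pressed down and measure flush, the small tub was not touched, and the job is handed in at about 14 s (no verdict was returned).

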